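Fetch the straightedge and lay it along the circuit board's contact edge

TASK

Pull the bench drawer open, take out the straightedge and lay it flat on the bench, flush against the edge of the green circuit board that carries the row of gold contacts, roughly centred along that edge. Leave it lying there and the drawer pushed fully shut. Do not disturb the multimeter, the jar or the solder spool.

Things in the scene. Friction and masses are not known exactly. Their poses are not given: they have to be found in the camera images.
- cabinet: Low red drawer unit fixed on the bench, 240 mm deep, 280 wide, 85 high, one drawer with a grey front. Origin: on the bench below the middle of the outer face of the shut drawer front. x points from the front to the back, y along the front, z up; the drawer opens along -x. It stands left or right, turned a little.
- drawer (a joint): Travel of the drawer in m: 0 fully shut, grows as it is pulled out along the cabinet's -x, stop at 0.17; may start up to 20 mm ajar. It stays where left; about 2 N slides it, plus 5 N per m/s. Its front is 12 mm thick, top edge 78 mm above the bench.
- compartment (a point): Centre of the floor of the drawer's front compartment, moves with the drawer: 17 mm above the bench, 76 mm behind the outer face of the drawer front. The compartment is 128 mm front to back and 238 mm wide; side walls rise to 56 mm above the bench, the divider at its back to 39 mm, the drawer front to 78 mm. Stock behind the divider is not needed.
- handle (a point): Centre of the drawer's steel bar handle, moves with the drawer: round bar 12 mm thick, 110 mm long, parallel to the cabinet's y, 58 mm above the bench, axis 45 mm before the drawer front, leaving a gap of 39 mm, open above and below, between two 10 mm posts 104 mm apart. Fingers fit down into the gap to hook it, or pinch the bar from above.
- rule: Straightedge: aluminium plate 160 mm long (x), 44 wide (y), 8 thick, black graduations; red grip rib along its middle 110 mm long, 14 wide, its top 32 mm above the underside. 0.14-0.28 kg. Origin: centre of the underside, z up. Both long sides are alike, both ends too. Starts flat in the drawer's front compartment, across it (within 0.15 rad of the cabinet's y).
- board: Green circuit board on a black block of the same outline, bolted to the bench: 110 mm (x) by 160 (y), top 14 mm above the bench. Origin: centre of the underside. The gold-contact edge is at x = -55 mm, parallel to y, facing roughly to the robot, free bench before it; parts up to 12 mm high stand on the board, none within 50 mm of that edge. Straightedge flush: its origin at board x = -77 mm.
- marked_edge (a point): Middle of the gold-contact edge of the board, on its top surface (14 mm above the bench).
- meter: Yellow multimeter lying beyond the board, 150 x 74 x 34 mm, origin at the centre of its underside. Bystander.
- jar: Amber jar standing beyond the board, 52 mm across, 60 mm high, origin at the centre of its underside. Bystander.
- spool: Steel-grey solder spool standing on the cabinet's top, 60 mm across, 42 mm high, origin at the centre of its underside. Bystander.
Things that resemble listed ones, but are neither listed nor needed, are in the scene too. Of the things shaped like the board, the green one is meant.

How it is judged:
On the way, in this order (a step that is already met when the one before it is completed fails the run):
1. the drawer is pulled out by more than 100 mm (value of joint drawer above 0.1 m), for 0.1 s.
2. the straightedge is lifted clear of the drawer's side walls (height (world z) of rule above 0.058 m), for 0.1 s.
3. the straightedge lies flat and flush against the gold-contact edge (x of rule in the frame of board between -0.0795 and -0.0745 m and y of rule in the frame of board between -0.03 and 0.03 m and angle between the x axis of rule and the y axis of board, either way round below 0.025 rad and angle between rule's own z axis and vertical below 0.03 rad and height (world z) of rule below 0.004 m and linear speed of rule below 0.01 m/s), for 0.2 s.
At the end, for the whole second after the job is handed in: The straightedge lies at rest flat on the bench against the board's gold-contact edge (gap under 2.5 mm, parallel within 0.025 rad, centred along the edge within 30 mm) and the drawer is shut to within 6 mm (all of step 3 and value of joint drawer below 0.006 m); the robot touches nothing.
It fails at once if the yellow multimeter is moved by more than 20 mm or tipped (distance of meter from where it was at the start of the episode above 0.02 m or angle between meter's own z axis and vertical above 0.3 rad).
It fails at once if the amber jar is moved by more than 20 mm or tipped (distance of jar from where it was at the start of the episode above 0.02 m or angle between jar's own z axis and vertical above 0.3 rad).
It fails at once if the solder spool is moved by more than 20 mm or tipped (distance of spool from where it was at the start of the episode above 0.02 m or angle between spool's own z axis and vertical above 0.3 rad).
It also fails if it takes over 72 s, if anything falls off the work surface, if the arm or the gripper's body presses on something with over 40 N, if the wrist force passes 120 N, or if a joint passes its speed limit or range.

ROBOT

A 6-joint arm with a two-finger parallel gripper is mounted at the origin on the work surface. World frame = base frame: x ahead of the robot, y to its left, z up, the work surface at z = 0. Lengths are in m, angles in rad, forces in N, time in s.
With the tool pointing down it reaches from about 0.275 to 0.75 m from the base axis. Payload 10.2 kg.
Tool frame: the origin (TCP) lies at the very end of the fingers, on their centre line; the grasp point (between the pads) lies 19 mm behind it; z points along the fingers, y is the line along which they close (so a half turn about z gives the same grasp; the last joint's range is limited). The gripper opens to 85 mm and grips with 20 to 120 N. Pads are 22 mm wide; open, the fingers measure 114 mm over their backs; the gripper's body (76 mm by 85 mm) begins 54 mm behind the grasp point. The pads swing forward as they close: fully open they stand 13 mm farther back than shut.
Start: joints at [1.038, 0.313, 1.498, -0, 1.331, -0.223], TCP at [0.16, 0.5, 0.231] pointing down, gripper open.
Joint ranges: [-2.94, 2.94], [-0.97, 2.17], [0.19, 2.56], [-1.23, 4.37], [0.02, 3.11], [-2.88, 2.88]. Speed limits (rad/s): [2.39, 2.39, 3.01, 3.14, 3.14, 3.14].

INTERFACE

Orientations are given as a 3x3 rotation matrix whose columns are the frame's x, y, z axes.
In Python, from station import bot, cams gives the robot as it stands.
- The arm moves only by the shell command python3 -m inch 'ROWS' [FORCE]. ROWS is JSON, a list of rows, each a list of 3 entries, a list of its own where there are three numbers: the shift along the world's x, y, z in m, then the turn, a rotation vector about the world's x, y, z in rad, then the opening, from 0 (shut) to 1 (fully open). In form: [[[x, y, z], [wx, wy, wz], fingers], ...]. A call has 1 to 8 rows; each row shifts and turns the commanded pose from where the row before left it; what a row does not reach is not made up. A row lasts 1/10 s, in which the tool goes at most 50 mm and 8.59 degrees, less where a joint would pass 70% of its speed; a pose out of reach is approached as far as the arm can. A call with a gripper value outside its range is refused whole. The fingers move at their own pace and stop on an object; FORCE is the grip in N (left out, the last holds). Time passes only in rows, so rows that do not move let the fingers close. It gives the time, the measured TCP pose, the force, the opening and the grip force at its end, in the units of the state.
- bot.get_obs(): the state, without advancing time (a new reading comes with each control period).
- cams.camera(name): name is "scene" or "top" or "wrist"; returns a dict with "frame" (400x640x3 uint8, blue, green, red), "vertical_fov" (degrees; the focal length in pixels is half the picture's height over the tangent of half this angle, whatever the lens; pixels are square), "cx", "cy" (the principal point, pixels), "R" (3x3) and "t" (3): a world point X has camera coordinates R X + t; the wrist camera has in their place "mount" (4x4, takes a point from camera to tool coordinates, whose origin is the TCP and whose axes are the flange's). Camera axes: x right, y down, z forward; pixel columns grow to the right and rows downward; lengths in m; the calibration is good to about 2 mm. A picture is of the moment at which its call begins: read the wrist's pose just before it. There is no depth.
- bot.job_done(): hands the job in; it is judged then, once.
The state is a dict: "t": time; "joint_positions": joint angles; "dq": joint speeds; "joint_efforts": joint torques, N m; "ee_pos": TCP position; "orientation": TCP orientation; "contact_force": force on the tool from outside, world axes, zero at the start; "ft_torque": the same for the moment, N m; "finger_gap": opening from 0.0 (shut) to 1.0 (fully open); "grasp_force": force on a finger pad.
Only numpy, scipy, OpenCV 4.12 (cv2) and the standard library are available. Lean on these libraries where they do the work, as an engineer would, in place of code of your own. Each camera call takes 0.05 s, during which the arm holds its last target. There are 200 camera calls.

## Working session

There is one attempt and no reset: what is moved stays moved. The work goes in short steps, Python scripts to look and compute and a shell command to move; the robot and the scene stay as the last step left them, time stands still between calls to the robot, and variables do not carry over. Pictures are saved under pics/ and viewed, at most 10 in all, crops included, and the job is handed in when it is done.

```bash
mkdir -p pics; ls
python3 - <<'E'
from station import bot,cams
import cv2,pickle
o=bot.get_obs();print(o)
for n in ("scene","top"):
    c=cams.camera(n);pickle.dump(c,open(f"pics/{n}0.pkl","wb"));cv2.imwrite(f"pics/{n}0.png",c["frame"])
    print(n,c["vertical_fov"],c["cx"],c["cy"],c["R"],c["t"])
E
```

```text
pics
{'t': 0.0, 'joint_positions': array([ 1.03760461e+00,  3.13448868e-01,  1.49844729e+00,  1.22505124e-05,
        1.33102552e+00, -2.23417210e-01]), 'dq': array([ 3.57291965e-04,  2.94944129e-04,  1.28880932e-03,  2.65264202e-03,
       -1.17886755e-03, -3.97313321e-05]), 'joint_efforts': array([-2.55119703e-04, -4.12244618e+01, -2.59750539e+01, -1.72021169e-04,
        3.99030716e-03,  6.53102830e-06]), 'ee_pos': array([0.15992133, 0.49977031, 0.23073182]), 'orientation': array([[-9.52401339e-01,  3.04846221e-01, -6.85773818e-04],
       [ 3.04846839e-01,  9.52400708e-01, -1.13849785e-03],
       [ 3.06064704e-04, -1.29336285e-03, -9.99999117e-01]]), 'contact_force': array([-0.62153104,  0.51070745, -0.29764248]), 'ft_torque': array([-0.01705581,  0.02834445, -0.02513931]), 'grasp_force': 0.0, 'finger_gap': 1.0029641509533107}
scene 56.94326225095673 320.9509458166658 197.6499907737245 [[-0.60037692  0.79940368 -0.02239019]
 [ 0.52526497  0.37306933 -0.764798  ]
 [-0.60302924 -0.47092785 -0.64388096]] [ 0.29009    -0.25140445  1.35800361]
top 46.835887162018224 323.419011374653 191.5287955334682 [[-0.00427532 -0.99981897 -0.01854024]
 [-0.99494525  0.00611315 -0.1002326 ]
 [ 0.1003278   0.018018   -0.99479128]] [0.08278429 0.58684762 1.24448852]
```

View pics/scene0.png

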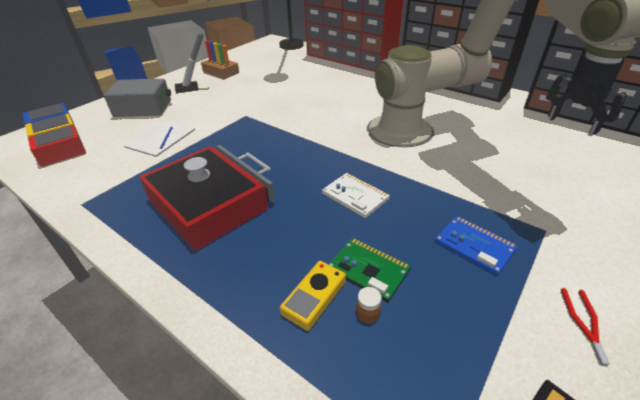

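View pics/top0.png

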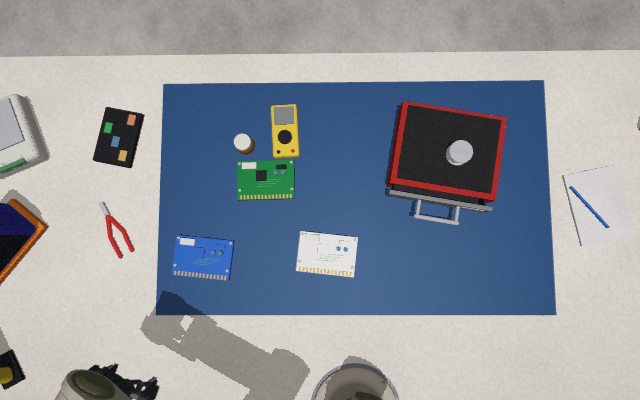

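The scene view shows the cabinet at (205,190) with its handle at about (252,163), and the green board at (370,268) with its gold edge facing the robot. The top view shows the handle bar at about (436,221), the board at (266,180) with its gold edge at row ~197, the meter at (286,130) and the jar at (243,143). Next I'll measure these.

```bash
cat > h.py <<'E'
import numpy as np,cv2,pickle
from station import bot,cams
def K(c):
    f=c["frame"].shape[0]/2/np.tan(np.radians(c["vertical_fov"])/2)
    return np.array([[f,0,c["cx"]],[0,f,c["cy"]],[0,0,1]])
def wrist():
    o=bot.get_obs(); c=dict(cams.camera("wrist"))
    T=np.eye(4);T[:3,:3]=o["orientation"];T[:3,3]=o["ee_pos"]
    M=np.linalg.inv(T@np.array(c["mount"])); c["R"],c["t"]=M[:3,:3],M[:3,3]
    return c
def ray(c,uv):
    uv=np.atleast_2d(uv).astype(float); R=np.array(c["R"]);t=np.array(c["t"])
    d=np.c_[uv,np.ones(len(uv))]@np.linalg.inv(K(c)).T@R
    return -R.T@t,d
def plane(c,uv,z):
    o,d=ray(c,uv); return o+d*((z-o[2])/d[:,2])[:,None]
def tri(c1,p1,c2,p2):
    P=[K(c)@np.c_[np.array(c["R"]),np.array(c["t"])] for c in (c1,c2)]
    X=cv2.triangulatePoints(P[0],P[1],np.atleast_2d(p1).T.astype(float),np.atleast_2d(p2).T.astype(float)); return (X[:3]/X[3]).T
def proj(c,X):
    q=(np.atleast_2d(X)@np.array(c["R"]).T+np.array(c["t"]))@K(c).T; return q[:,:2]/q[:,2:]
def mask(c,lo,hi):
    return cv2.inRange(cv2.cvtColor(c["frame"],cv2.COLOR_BGR2HSV),np.array(lo),np.array(hi))
def biggest(m):
    return max(cv2.findContours(m,cv2.RETR_EXTERNAL,cv2.CHAIN_APPROX_NONE)[0],key=cv2.contourArea)
def load(n): return pickle.load(open(f"pics/{n}.pkl","rb"))
E
python3 - <<'E'
from h import *
top,sc=load("top0"),load("scene0")
for c,n in((top,"top"),(sc,"sc")):
    g=biggest(cv2.morphologyEx(mask(c,(45,80,40),(75,255,255)),cv2.MORPH_CLOSE,np.ones((5,5))))
    P=plane(c,g[:,0,:],.014)[:,:2].astype(np.float32); r=cv2.minAreaRect(P); print(n,"board",r)
m=biggest(mask(top,(0,120,60),(8,255,255))*0+cv2.bitwise_or(mask(top,(0,150,80),(8,255,255)),mask(top,(172,150,80),(180,255,255)))*(np.arange(640)>350).astype(np.uint8))
print("cab",cv2.minAreaRect(plane(top,m[:,0,:],.085)[:,:2].astype(np.float32)))
a=cv2.resize(top["frame"][170:235,375:505],None,fx=6,fy=6,interpolation=cv2.INTER_CUBIC)[:300]
a=cv2.resize(top["frame"][180:230,380:500],(720,300),interpolation=cv2.INTER_CUBIC)
b=cv2.resize(sc["frame"][145:195,205:285],(480,300),interpolation=cv2.INTER_CUBIC)
cv2.imwrite("pics/c1.png",np.vstack([a,np.hstack([b,np.zeros((300,240,3),np.uint8)])]))
E
```

```text
top board ((0.6242185235023499, 0.24343234300613403), (0.10973528027534485, 0.15869483351707458), 1.40302312374115)
sc board ((0.6267170310020447, 0.2462570071220398), (0.11294334381818771, 0.1594567894935608), 1.330127477645874)
cab ((0.6871099472045898, -0.2492419183254242), (0.2856500446796417, 0.2351173758506775), 79.88024139404297)
```

View pics/c1.png

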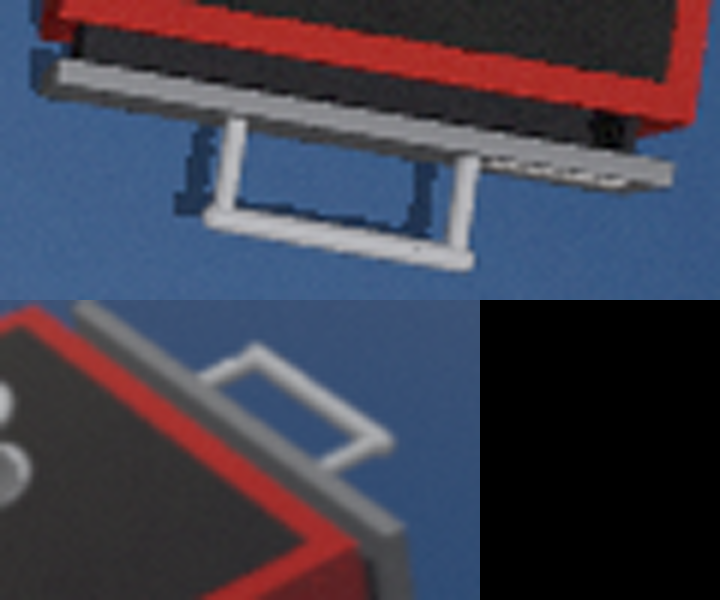

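The crop shows bar ends at about (414.7,215.8) and (458.3,223.3) in the top view. In the scene view they are at about (269.7,168.3) and (248,153.3). The drawer is slightly ajar.

Run:
```python
from h import *
top,sc=load("top0"),load("scene0")
X=tri(top,[[414.7,215.8],[458.3,223.3]],sc,[[269.7,168.3],[248,153.3]])
print(X,X.mean(0),np.linalg.norm(X[0]-X[1])); d=X[0]-X[1]; print("y-axis angle",np.degrees(np.arctan2(-d[0],d[1])))
print(plane(top,[[414.7,215.8],[458.3,223.3],[436.5,219.55]],.062))
print("front top edge outer ends",plane(top,[[380+48/6,180+78/6],[380+670/6,180+172/6]],.078))
print(bot.get_obs()["ee_pos"])
```

```text
[[ 0.51691082 -0.16373103  0.05948646]
 [ 0.49559553 -0.2787514   0.05742032]] [ 0.50625317 -0.22124121  0.05845339] 0.11699698623524755
y-axis angle -10.49881014253295
[[ 0.51750312 -0.16409696  0.062     ]
 [ 0.49697443 -0.27912486  0.062     ]
 [ 0.50722153 -0.22170755  0.062     ]]
front top edge outer ends [[ 0.57748784 -0.09221232  0.078     ]
 [ 0.53445599 -0.36332125  0.078     ]]
[0.15995999 0.49979556 0.23078979]
```

```bash
python3 -m inch '[[[0.01735,-0.036,0],[0,0,-0.072],0.4],[[0.01735,-0.036,0],[0,0,-0.072],0.4],[[0.01735,-0.036,0],[0,0,-0.072],0.4],[[0.01735,-0.036,0],[0,0,-0.072],0.4],[[0.01735,-0.036,0],[0,0,-0.072],0.4],[[0.01735,-0.036,0],[0,0,-0.072],0.4],[[0.01735,-0.036,0],[0,0,-0.072],0.4],[[0.01735,-0.036,0],[0,0,-0.072],0.4]]'
python3 -m inch '[[[0.01735,-0.036,0],[0,0,-0.072],0.4],[[0.01735,-0.036,0],[0,0,-0.072],0.4],[[0.01735,-0.036,0],[0,0,-0.072],0.4],[[0.01735,-0.036,0],[0,0,-0.072],0.4],[[0.01735,-0.036,0],[0,0,-0.072],0.4],[[0.01735,-0.036,0],[0,0,-0.072],0.4],[[0.01735,-0.036,0],[0,0,-0.072],0.4],[[0.01735,-0.036,0],[0,0,-0.072],0.4]]'
python3 -m inch '[[[0.01735,-0.036,0],[0,0,-0.072],0.4],[[0.01735,-0.036,0],[0,0,-0.072],0.4],[[0.01735,-0.036,0],[0,0,-0.072],0.4],[[0.01735,-0.036,0],[0,0,-0.072],0.4],[[0,0,0],[0,0,0],0.4],[[0,0,0],[0,0,0],0.4]]'
python3 - <<'E'
from h import *
o=bot.get_obs();print(o["ee_pos"],o["orientation"],o["finger_gap"],o["joint_positions"],o["t"])
c=wrist();cv2.imwrite("pics/w1.png",c["frame"]);pickle.dump(c,open("pics/w1.pkl","wb"));print(c["mount"],c["vertical_fov"])
E
```

```text
t: 0.9
ee_pos: [0.2991, 0.2105, 0.2312]
orientation: [[-0.631, 0.776, -0.0], [0.776, 0.631, -0.0], [-0.0, -0.0, -1.0]]
contact_force: [0.1, 0.0, 0.4]
finger_gap: 0.402
grasp_force: 0.0
t: 1.7
ee_pos: [0.438, -0.0776, 0.2311]
orientation: [[-0.105, 0.994, -0.0], [0.994, 0.105, 0.0], [0.0, -0.0, -1.0]]
contact_force: [-0.1, 0.3, 0.7]
finger_gap: 0.402
grasp_force: 0.0
t: 2.3
ee_pos: [0.5068, -0.2201, 0.2305]
orientation: [[0.178, 0.984, -0.001], [0.984, -0.178, 0.001], [0.001, -0.001, -1.0]]
contact_force: [-0.3, 0.5, 0.2]
finger_gap: 0.4
grasp_force: 0.0
[ 0.50680472 -0.22007341  0.23053558] [[ 1.78318739e-01  9.83971951e-01 -1.27542533e-03]
 [ 9.83972367e-01 -1.78317330e-01  1.14484005e-03]
 [ 8.99060055e-04 -1.45912971e-03 -9.99998531e-01]] 0.40012547966838535 [-6.21831649e-01  3.75210022e-01  1.41301640e+00  1.92024557e-04
  1.35506981e+00 -4.42595956e-01] 2.3
[[ 9.66166491e-04 -9.58705546e-01 -2.84398916e-01  7.20011672e-02]
 [ 9.99998633e-01  5.44725543e-04  1.56095451e-03  1.98579266e-04]
 [-1.34157640e-03 -2.84400036e-01  9.58704762e-01 -1.41287678e-01]
 [ 0.00000000e+00  0.00000000e+00  0.00000000e+00  1.00000000e+00]] 64.51379398362391
```

View pics/w1.png

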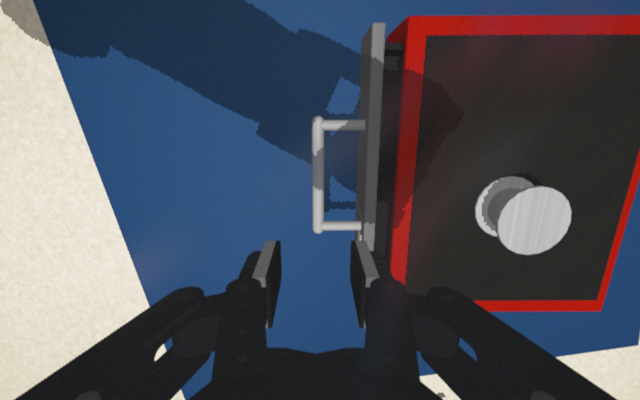

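The wrist view shows the bar upright at column ~318, rows 118–233, parallel to the pads. The drawer front is at column ~370.

Run:
```python
from h import *
w,top=load("w1"),load("top0")
P=plane(w,[[319,119],[318,232],[318.5,175.5]],.058);print(P)
print(tri(w,[[318.5,175.5]],top,[[436.5,219.7]]))
```

```text
[[ 0.52125072 -0.16254004  0.058     ]
 [ 0.49985539 -0.277438    0.058     ]
 [ 0.51110493 -0.21702534  0.058     ]]
[[ 0.50910571 -0.23187594  0.00849656]]
```

```bash
python3 -m inch '[[[0.002,0,-0.04],[0,0,0],0.4],[[0,0,-0.04],[0,0,0],0.4],[[0,0,-0.04],[0,0,0],0.4],[[0,0,-0.03],[0,0,0],0.4],[[0,0,-0.02],[0,0,0],0.4],[[0,0,-0.02],[0,0,0],0.4],[[0,0,0],[0,0,0],0.4],[[0,0,0],[0,0,0],0.4]]' 40
python3 -m inch '[[[0,0,0],[0,0,0],0],[[0,0,0],[0,0,0],0],[[0,0,0],[0,0,0],0],[[0,0,0],[0,0,0],0],[[0,0,0],[0,0,0],0]]'
```

```text
t: 3.15
ee_pos: [0.5092, -0.2194, 0.0422]
orientation: [[0.177, 0.984, 0.0], [0.984, -0.177, -0.0], [-0.0, 0.0, -1.0]]
contact_force: [0.3, -0.9, 0.5]
finger_gap: 0.401
grasp_force: 0.0
t: 3.65
ee_pos: [0.5096, -0.2201, 0.0427]
orientation: [[0.178, 0.984, 0.002], [0.984, -0.178, -0.001], [-0.001, 0.002, -1.0]]
contact_force: [-0.5, 2.6, 6.5]
finger_gap: 0.121
grasp_force: 39.2
```

```bash
python3 -m inch '[[[-0.0098,0.0018,0],[0,0,0],0],[[-0.0098,0.0018,0],[0,0,0],0],[[-0.0098,0.0018,0],[0,0,0],0],[[-0.0098,0.0018,0],[0,0,0],0],[[-0.0098,0.0018,0],[0,0,0],0],[[-0.0098,0.0018,0],[0,0,0],0],[[-0.0098,0.0018,0],[0,0,0],0],[[-0.0098,0.0018,0],[0,0,0],0]]'
python3 -m inch '[[[-0.0098,0.0018,0],[0,0,0],0],[[-0.0098,0.0018,0],[0,0,0],0],[[-0.0098,0.0018,0],[0,0,0],0],[[-0.0098,0.0018,0],[0,0,0],0],[[-0.0098,0.0018,0],[0,0,0],0],[[-0.0098,0.0018,0],[0,0,0],0],[[0,0,0],[0,0,0],0],[[0,0,0],[0,0,0],0]]'
```

```text
t: 4.45
ee_pos: [0.4314, -0.2062, 0.0427]
orientation: [[0.178, 0.984, 0.003], [0.984, -0.178, -0.002], [-0.002, 0.004, -1.0]]
contact_force: [2.9, 0.2, 5.7]
finger_gap: 0.121
grasp_force: 40.2
t: 5.25
ee_pos: [0.3724, -0.1957, 0.0427]
orientation: [[0.178, 0.984, 0.002], [0.984, -0.178, -0.003], [-0.002, 0.003, -1.0]]
contact_force: [-1.5, -0.2, 9.3]
finger_gap: 0.124
grasp_force: 40.5
```

```bash
python3 -m inch '[[[0,0,0],[0,0,0],0.4],[[0,0,0],[0,0,0],0.4],[[0,0,0],[0,0,0],0.4],[[0,0,0.02],[0,0,0],0.4],[[0,0,0.04],[0,0,0],0.4],[[0,0,0.05],[0,0,0],0.4],[[0.01,0,0.05],[0,0,0],0.6],[[0.03,-0.006,0.05],[0,0,0],0.6]]'
python3 -m inch '[[[0.04,-0.007,0],[0,0,0],0.6],[[0.039,-0.008,0],[0,0,0],0.6],[[0,0,0],[0,0,0],0.6],[[0,0,0],[0,0,0],0.6]]'
python3 - <<'E'
from h import *
w=wrist();t=cams.camera("top")
for n,c in(("w2",w),("t2",t)): pickle.dump(c,open(f"pics/{n}.pkl","wb"));cv2.imwrite(f"pics/{n}.png",c["frame"])
E
```

```text
t: 6.05
ee_pos: [0.4068, -0.1995, 0.2459]
orientation: [[0.179, 0.984, 0.001], [0.984, -0.179, -0.001], [-0.001, 0.001, -1.0]]
contact_force: [1.2, -2.2, -0.2]
finger_gap: 0.598
grasp_force: 0.0
t: 6.45
ee_pos: [0.4862, -0.2146, 0.2421]
orientation: [[0.177, 0.984, -0.002], [0.984, -0.177, 0.001], [0.001, -0.002, -1.0]]
contact_force: [-0.1, 0.1, -0.4]
finger_gap: 0.601
grasp_force: 0.0
```

View pics/w2.png

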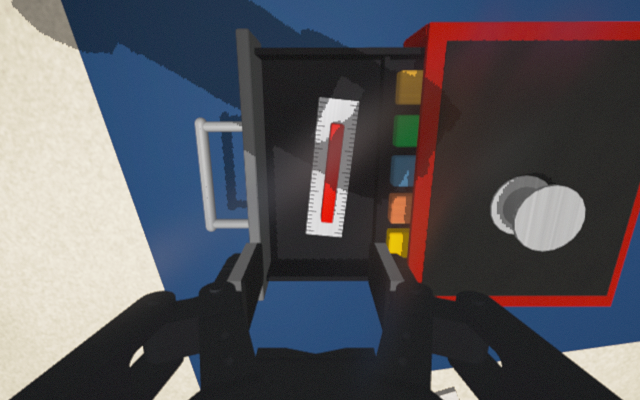

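The wrist view shows the whole straightedge. Its rib runs from (337,123) to (328,222), slightly turned in the compartment, and nothing overlaps it.

```bash
cat >> h.py <<'E'
def rib(c,box):
    x0,x1,y0,y1=box; m=cv2.bitwise_or(mask(c,(0,150,60),(8,255,255)),mask(c,(172,150,60),(180,255,255)))
    k=np.zeros_like(m);k[y0:y1,x0:x1]=1; return biggest(m*k)[:,0,:]
E
python3 - <<'E'
from h import *
w,t=load("w2"),load("t2")
g=rib(w,(290,380,90,240));r=cv2.minAreaRect(g);print(r)
P=plane(w,g,.049)[:,:2].astype(np.float32);r=cv2.minAreaRect(P);print(r)
c=proj(t,[[*r[0],.049]])[0];print(c)
gt=rib(t,(400,500,190,240));rt=cv2.minAreaRect(gt);print(rt)
print(cv2.minAreaRect(plane(t,gt,.049)[:,:2].astype(np.float32)))
print(tri(w,cv2.minAreaRect(g)[0],t,rt[0]))
m=cv2.inRange(cv2.cvtColor(w["frame"],cv2.COLOR_BGR2HSV),np.array((0,0,110)),np.array((180,70,255)));k=np.zeros_like(m);k[85:240,285:375]=1
g=cv2.convexHull(np.vstack([biggest(m*k)[:,0,:]]));print(cv2.minAreaRect(plane(w,g[:,0,:],.025)[:,:2].astype(np.float32)))
E
```

```text
((329.59759521484375, 190.62197875976562), (12.147468566894531, 62.72511672973633), 6.340191841125488)
((0.4985734820365906, -0.23579280078411102), (0.07081262767314911, 0.013361780904233456), 74.1288833618164)
[440.76562523 222.93639376]
((428.4622802734375, 220.132080078125), (28.983076095581055, 4.944979667663574), 15.945395469665527)
((0.5062841773033142, -0.20302186906337738), (0.07745353877544403, 0.01337721012532711), 73.64324188232422)
[[ 0.49350668 -0.11814645  0.4651604 ]]
((0.5036152601242065, -0.218659907579422), (0.1601896733045578, 0.04450974985957146), 74.12994384765625)
```

```bash
sed -i 's/,150,60)/,120,25)/g' h.py
python3 - <<'E'
from h import *
w,t=load("w2"),load("t2")
g=rib(w,(290,380,90,240));rw=cv2.minAreaRect(g);print(rw,cv2.minAreaRect(plane(w,g,.049)[:,:2].astype(np.float32)))
gt=rib(t,(400,500,190,245));rt=cv2.minAreaRect(gt);print(rt,cv2.minAreaRect(plane(t,gt,.049)[:,:2].astype(np.float32)))
print(tri(w,rw[0],t,rt[0]))
E
```

```text
((331.5298767089844, 172.67239379882812), (12.792290687561035, 99.2732162475586), 6.428747177124023) ((0.5036439895629883, -0.21781083941459656), (0.10862740874290466, 0.01399477943778038), 74.11196899414062)
((428.33843994140625, 220.09231567382812), (29.819969177246094, 5.613170623779297), 15.255118370056152) ((0.5063905119895935, -0.2027013599872589), (0.07955996692180634, 0.015179987996816635), 74.34453582763672)
[[ 0.49755055 -0.15000928  0.31941024]]
```

```bash
python3 -m inch '[[[0.0174,-0.0034,-0.03],[0,0,-0.05],0.45],[[0,0,-0.03],[0,0,-0.049],0.45],[[0,0,0],[0,0,0],0.45],[[0,0,0],[0,0,0],0.45]]'
python3 - <<'E'
from h import *
w=load("w2");v=wrist();pickle.dump(v,open("pics/w3.pkl","wb"));cv2.imwrite("pics/w3.png",v["frame"])
g=rib(w,(290,380,90,240));rw=cv2.minAreaRect(g)
g=rib(v,(270,390,20,260));rv=cv2.minAreaRect(g);print(rv,cv2.minAreaRect(plane(v,g,.049)[:,:2].astype(np.float32)))
def ends(r):
    b=cv2.boxPoints(r);b=b[np.argsort(b[:,1])];return np.array([b[:2].mean(0),b[2:].mean(0)])
X=tri(w,ends(rw),v,ends(rv));print(X,X.mean(0),np.linalg.norm(X[0]-X[1]));print(bot.get_obs()["ee_pos"])
E
```

```text
t: 6.95
ee_pos: [0.5033, -0.2184, 0.1842]
orientation: [[0.274, 0.962, 0.0], [0.962, -0.274, -0.0], [-0.0, 0.001, -1.0]]
contact_force: [0.6, -0.4, 1.1]
finger_gap: 0.452
grasp_force: 0.0
((315.5, 184.0), (116.0, 15.0), 90.0) ((0.5043544173240662, -0.2175329476594925), (0.10741794109344482, 0.012995627708733082), 73.99686431884766)
[[ 0.51893846 -0.16661003  0.03451819]
 [ 0.48841076 -0.2747147   0.03652911]] [ 0.50367461 -0.22066237  0.03552365] 0.11235036285791393
[ 0.50371589 -0.21866486  0.18489424]
```

The second wrist view gives a rib length of about 108 mm at z = 0.049. The two-view height is weak here because the baseline runs along the optical axis, so I'll descend while watching the force.

```bash
python3 -m inch '[[[0,0.0005,-0.04],[0,0,0],0.45],[[0,0,-0.04],[0,0,0],0.45],[[0,0,-0.03],[0,0,0],0.45],[[0,0,-0.02],[0,0,0],0.45],[[0,0,-0.015],[0,0,0],0.45],[[0,0,-0.01],[0,0,0],0.45],[[0,0,0],[0,0,0],0.45],[[0,0,0],[0,0,0],0.45]]' 60
python3 -m inch '[[[0,0,0],[0,0,0],0],[[0,0,0],[0,0,0],0],[[0,0,0],[0,0,0],0],[[0,0,0],[0,0,0],0],[[0,0,0],[0,0,0],0]]'
```

```text
t: 7.8
ee_pos: [0.5042, -0.2183, 0.0292]
orientation: [[0.274, 0.962, 0.002], [0.962, -0.274, -0.001], [-0.001, 0.002, -1.0]]
contact_force: [-0.4, 0.3, -0.7]
finger_gap: 0.448
grasp_force: 0.0
t: 8.3
ee_pos: [0.5042, -0.2181, 0.0291]
orientation: [[0.274, 0.962, 0.002], [0.962, -0.274, -0.001], [-0.001, 0.002, -1.0]]
contact_force: [-0.9, 0.6, 6.8]
finger_gap: 0.147
grasp_force: 60.8
```

```bash
python3 -m inch '[[[0,0,0.015],[0,0,0],0],[[0,0,0.025],[0,0,0],0],[[0,0,0.03],[0,0,0],0],[[0,0,0.03],[0,0,0],0],[[0,0,0.03],[0,0,0],0],[[0,0,0.03],[0,0,0],0],[[0,0,0.02],[0,0,0],0],[[0,0,0.01],[0,0,0],0]]'
python3 -m inch '[[[0.0036,0.0384,0],[0,0,0.025],0],[[0.0036,0.0384,0],[0,0,0.025],0],[[0.0036,0.0384,0],[0,0,0.025],0],[[0.0036,0.0384,0],[0,0,0.025],0],[[0.0036,0.0384,0],[0,0,0.025],0],[[0.0036,0.0384,0],[0,0,0.025],0],[[0.0036,0.0384,0],[0,0,0.025],0],[[0.0036,0.0384,0],[0,0,0.025],0]]'
python3 -m inch '[[[0.0036,0.0384,0],[0,0,0.025],0],[[0.0036,0.0384,0],[0,0,0.025],0],[[0.0036,0.0384,0],[0,0,0.026],0],[[0.0036,0.0384,0],[0,0,0.026],0],[[0,0,0],[0,0,0],0],[[0,0,0],[0,0,0],0]]'
python3 - <<'E'
from h import *
v=wrist();pickle.dump(v,open("pics/w4.pkl","wb"));cv2.imwrite("pics/w4.png",v["frame"])
E
```

```text
t: 9.1
ee_pos: [0.5039, -0.218, 0.2198]
orientation: [[0.274, 0.962, 0.002], [0.962, -0.274, -0.001], [-0.001, 0.002, -1.0]]
contact_force: [0.2, 0.1, -2.7]
finger_gap: 0.154
grasp_force: 59.5
t: 9.9
ee_pos: [0.532, 0.091, 0.2172]
orientation: [[0.077, 0.997, -0.002], [0.997, -0.077, 0.0], [-0.0, -0.002, -1.0]]
contact_force: [0.1, -0.3, -1.5]
finger_gap: 0.147
grasp_force: 59.5
t: 10.5
ee_pos: [0.5464, 0.2434, 0.2168]
orientation: [[-0.025, 1.0, -0.002], [1.0, 0.025, -0.001], [-0.001, -0.002, -1.0]]
contact_force: [0.1, -0.6, -1.9]
finger_gap: 0.145
grasp_force: 59.5
```

View pics/w4.png

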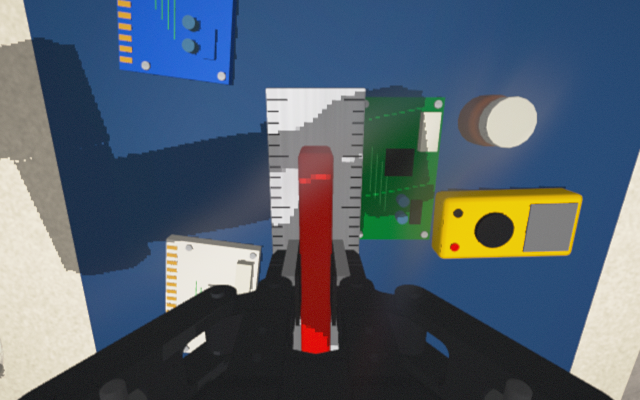

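The straightedge is held square, with its plate edges near columns 270 and 360. It hides the gold edge, so I'll back off and measure the board from two places.

```bash
python3 -m inch '[[[-0.035,0,0.01],[0,0,0],0],[[-0.035,0,0],[0,0,0],0],[[0,0,0],[0,0,0],0],[[0,0,0],[0,0,0],0]]'
python3 - <<'E'
from h import *
v=wrist();pickle.dump(v,open("pics/w5.pkl","wb"))
E
python3 -m inch '[[[0,-0.03,0],[0,0,0],0],[[0,-0.03,0],[0,0,0],0],[[0,0,0],[0,0,0],0],[[0,0,0],[0,0,0],0]]'
python3 - <<'E'
from h import *
v=wrist();pickle.dump(v,open("pics/w6.pkl","wb"));a=load("w5")
for c in(a,v):
    g=biggest(cv2.morphologyEx(mask(c,(15,60,20),(80,255,255))*(np.arange(640)>330).astype(np.uint8),cv2.MORPH_OPEN,np.ones((3,3))))
    print(cv2.boundingRect(g),cv2.minAreaRect(plane(c,g[:,0],.014)[:,:2].astype(np.float32)))
cv2.imwrite("pics/w56.png",np.hstack([a["frame"][40:340,250:640],v["frame"][40:340,250:640]]))
E
```

```text
t: 10.95
ee_pos: [0.4769, 0.2421, 0.2284]
orientation: [[-0.023, 1.0, 0.001], [1.0, 0.023, -0.0], [-0.0, 0.001, -1.0]]
contact_force: [0.2, -0.1, -1.0]
finger_gap: 0.151
grasp_force: 59.9
t: 11.4
ee_pos: [0.4777, 0.1822, 0.2279]
orientation: [[-0.022, 1.0, 0.0], [1.0, 0.022, 0.0], [0.0, 0.0, -1.0]]
contact_force: [-0.3, 0.4, -3.1]
finger_gap: 0.146
grasp_force: 59.9
(392, 97, 244, 157) ((0.7117508053779602, 0.2359641194343567), (0.28536146879196167, 0.18336471915245056), 1.3112688064575195)
(396, 36, 244, 170) ((0.7113860249519348, 0.2365616261959076), (0.28576114773750305, 0.17996609210968018), 1.3171008825302124)
```

View pics/w56.png

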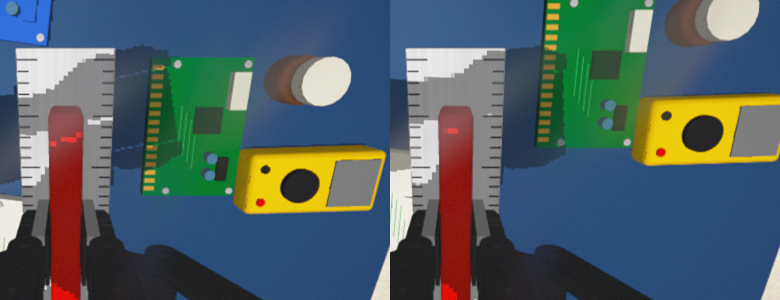

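The gold edge is now visible: in w5 it runs from about (400,97) to (392,235), and in w6 from about (405,40) to (397,187). The earlier mask merged the board with the meter, so I'll restrict it to green and gold near the edge.

```bash
cat >> h.py <<'E'
def board(c,z=.014):
    g=mask(c,(40,80,15),(85,255,255)); g=cv2.morphologyEx(g,cv2.MORPH_CLOSE,np.ones((9,9)))
    g=g*(np.arange(640)>360).astype(np.uint8); b=biggest(g)[:,0]
    q=cv2.boxPoints(cv2.minAreaRect(b)); return b,cv2.minAreaRect(plane(c,b,z)[:,:2].astype(np.float32))
E
python3 - <<'E'
from h import *
cs=[load("w5"),load("w6")];C=[]
for c in cs:
    b,r=board(c);print(r)
    q=cv2.boxPoints(r);print(q.round(4).tolist())
    m=cv2.bitwise_or(mask(c,(15,80,20),(38,255,255)),mask(c,(40,80,15),(85,255,255)));m[:,:360]=0;m=m>0
    y0,y1=b[:,1].min(),b[:,1].max(); L=np.array([[np.flatnonzero(m[y])[0]-.5,y] for y in range(y0+12,y1-11)])
    P=plane(c,L,.014)[:,:2]; vx,vy,x,y=cv2.fitLine(P.astype(np.float32),cv2.DIST_HUBER,0,.001,.001).ravel()
    print("edge",x,y,np.degrees(np.arctan2(vy,vx)),"x at y=.243",x+(.243-y)*vx/vy, np.std((P[:,0]-x)*vy-(P[:,1]-y)*vx))
    i=proj(c,np.c_[q,np.full(4,.014)]);C.append(i)
print("tri",tri(cs[0],C[0],cs[1],C[1]))
w=load("w4")
for c in [w]+cs:   # held rule outline, ends visible: front end and both long edges
    o=proj(c,[[0,0,0]]) 
    m=mask(c,(0,0,110),(180,60,255));m[:,:255]=0;m[:,372:]=0;m[250:]=0
    b=biggest(cv2.morphologyEx(m,cv2.MORPH_CLOSE,np.ones((9,9))))[:,0];print(cv2.boundingRect(b),cv2.minAreaRect(b[b[:,1]<235]))
E
```

```text
((0.6247450709342957, 0.24592357873916626), (0.11186328530311584, 0.15938013792037964), 1.3639215230941772)
[[0.5669000148773193, 0.32429999113082886], [0.5706999897956848, 0.164900004863739], [0.6826000213623047, 0.16760000586509705], [0.6787999868392944, 0.32690000534057617]]
edge 0.5690058 0.25124583 -88.82024 x at y=.243 0.5691756 0.0003936400018942454
((0.6244550347328186, 0.24594511091709137), (0.11182724684476852, 0.15911075472831726), 1.3774760961532593)
[[0.5666000247001648, 0.32409998774528503], [0.5705000162124634, 0.16509999334812164], [0.6822999715805054, 0.16779999434947968], [0.6783999800682068, 0.32679998874664307]]
edge 0.5688231 0.24868108 -88.55781 x at y=.243 0.56896615 0.00039870345646483846
tri [[0.56700215 0.32429093 0.01316639]
 [0.5703945  0.16525265 0.01476317]
 [0.68197928 0.16791611 0.0147431 ]
 [0.67908584 0.32697477 0.01315196]]
(265, 88, 104, 162) ((316.5, 161.0), (146.0, 103.0), 90.0)
(255, 74, 111, 176) ((315.0, 154.0), (160.0, 100.0), 90.0)
(255, 88, 111, 162) ((309.2088317871094, 160.98785400390625), (105.99136352539062, 150.41116333007812), 2.38594388961792)
```

```bash
cat >> h.py <<'E'
def plate(c,rows,z,cx=316):
    m=cv2.inRange(cv2.cvtColor(c["frame"],cv2.COLOR_BGR2HSV),np.array((95,90,0)),np.array((130,255,255)))|cv2.inRange(cv2.cvtColor(c["frame"],cv2.COLOR_BGR2HSV),np.array((40,80,0)),np.array((90,255,255)))
    m=cv2.morphologyEx(m,cv2.MORPH_OPEN,np.ones((3,3)))>0; out=[]
    for s in(-1,1):
        pts=[]
        for y in rows:
            i=np.flatnonzero(m[y,:cx])[-1]+.5 if s<0 else cx+np.flatnonzero(m[y,cx:])[0]-.5
            pts.append([i,y])
        P=plane(c,pts,z)[:,:2]; vx,vy,x,y=cv2.fitLine(P.astype(np.float32),cv2.DIST_HUBER,0,.001,.001).ravel()
        out.append((x,y,vx/vy,np.std(P[:,0]-x-(P[:,1]-y)*vx/vy)))
    return out
E
python3 - <<'E'
from h import *
for n,tcp in(("w4",(.5464,.2434,.2168)),("w5",(.4769,.2421,.2284)),("w6",(.4777,.1822,.2279))):
    c=load(n);z=tcp[2]-.004
    e=plate(c,range(100,225),z,316)
    xs=[x+(tcp[1]-y)*k for x,y,k,_ in e]
    m=(c["frame"][60:130,316].astype(int)); 
    hs=cv2.cvtColor(c["frame"],cv2.COLOR_BGR2HSV); col=[y for y in range(60,140) if hs[y,300,1]<80][0]-.5
    print(n,"edges",xs,"width",xs[1]-xs[0],"centre-tcp",np.mean(xs)-tcp[0],"yaw",[np.degrees(-np.arctan(k[2])) for k in e],"end-tcp y",plane(c,[[300,col]],z)[0][1]-tcp[1],[k[3] for k in e])
E
```

```text
w4 edges [np.float32(0.49819556), np.float32(0.5680262)] width 0.069830626 centre-tcp -0.013289154 yaw [np.float32(-22.95327), np.float32(0.4808154)] end-tcp y 0.07894222263401607 [np.float64(0.006306173305718592), np.float64(0.0007600620923904508)]
w5 edges [np.float32(0.42870465), np.float32(0.4957775)] width 0.06707284 centre-tcp -0.014658958 yaw [np.float32(-22.929127), np.float32(-5.5305037)] end-tcp y 0.07899398041460196 [np.float64(0.005206250870404657), np.float64(0.0027344445083048274)]
w6 edges [np.float32(0.42004773), np.float32(0.49388131)] width 0.073833585 centre-tcp -0.020735472 yaw [np.float32(-30.118147), np.float32(-10.425578)] end-tcp y 0.07901873098209675 [np.float64(0.004481800270196266), np.float64(0.0029892088126831622)]
```

Run:
```python
from h import *
for n in("w4","w5","w6"):
    c=load(n);hs=cv2.cvtColor(c["frame"],cv2.COLOR_BGR2HSV)
    for y in(105,150,200): print(n,y,[tuple(map(int,hs[y,x])) for x in list(range(258,276,3))+list(range(352,376,3))])
```

```text
w4 105 [(107, 151, 135), (107, 148, 134), (107, 151, 135), (0, 0, 223), (150, 1, 230), (150, 1, 229), (120, 4, 138), (120, 2, 140), (120, 4, 137), (110, 6, 136), (110, 6, 123), (113, 9, 119), (73, 113, 88), (72, 113, 88)]
w4 150 [(107, 141, 78), (108, 132, 79), (107, 124, 80), (108, 100, 84), (0, 2, 137), (150, 4, 137), (120, 2, 138), (30, 2, 134), (30, 4, 135), (165, 4, 131), (65, 104, 88), (65, 108, 85), (65, 120, 85), (67, 120, 87)]
w4 200 [(114, 56, 91), (112, 60, 93), (111, 59, 90), (114, 55, 93), (120, 11, 134), (150, 1, 219), (150, 2, 139), (135, 4, 137), (135, 4, 136), (65, 108, 78), (70, 221, 76), (70, 223, 79), (70, 216, 78), (69, 222, 77)]
w5 105 [(107, 144, 140), (107, 145, 142), (107, 144, 142), (30, 1, 222), (0, 1, 231), (150, 1, 230), (113, 7, 142), (120, 2, 140), (113, 7, 139), (120, 7, 139), (116, 15, 121), (109, 97, 89), (108, 94, 92), (110, 93, 88)]
w5 150 [(108, 137, 78), (108, 131, 80), (107, 124, 82), (109, 89, 86), (120, 2, 139), (120, 2, 137), (135, 4, 137), (150, 2, 137), (120, 2, 136), (143, 8, 134), (108, 77, 86), (109, 82, 87), (107, 100, 82), (107, 101, 8
[... 188 characters left out ...]
 77), (108, 142, 77), (106, 129, 79)]
w6 105 [(107, 142, 142), (107, 139, 143), (107, 141, 141), (0, 1, 225), (150, 1, 231), (150, 1, 229), (113, 7, 140), (90, 4, 139), (113, 7, 139), (120, 7, 139), (114, 11, 119), (106, 88, 90), (108, 92, 89), (105, 96, 88)]
w6 150 [(108, 128, 82), (109, 126, 81), (108, 118, 82), (110, 87, 85), (150, 2, 139), (150, 4, 137), (140, 6, 137), (130, 6, 136), (135, 4, 136), (0, 0, 131), (107, 84, 85), (111, 86, 86), (108, 93, 82), (108, 100, 82)]
w6 200 [(21, 21, 156), (17, 23, 156), (19, 23, 158), (18, 21, 157), (9, 11, 163), (150, 1, 222), (120, 2, 139), (150, 2, 137), (150, 2, 136), (110, 88, 81), (107, 137, 80), (107, 140, 80), (108, 141, 78), (106, 134, 80)]
```

Plate pixels have saturation below 20 and the background is above 40, so I'll threshold there.

```bash
python3 - <<'E'
import re
s=open('h.py').read();a=s.index("    m=cv2.inRange(cv2.cvtColor(c[\"frame\"],cv2.COLOR_BGR2HSV),np.array((95");b=s.index("    for s in(-1,1):")
s=s[:a]+'    m=cv2.cvtColor(c["frame"],cv2.COLOR_BGR2HSV)[:,:,1]>35; out=[]; cl,cr=294,338\n'+s[b:]
s=s.replace("m[y,:cx])[-1]","m[y,:cl])[-1]").replace("cx+np.flatnonzero(m[y,cx:])","cr+np.flatnonzero(m[y,cr:])")
open('h.py','w').write(s)
E
python3 - <<'E'
from h import *
for n,tcp in(("w4",(.5464,.2434,.2168)),("w5",(.4769,.2421,.2284)),("w6",(.4777,.1822,.2279))):
  for dz in(.004,):
    c=load(n);e=plate(c,range(97,195),tcp[2]-dz)
    xs=[x+(tcp[1]-y)*k for x,y,k,_ in e]
    print(n,"width",xs[1]-xs[0],"centre-tcp",np.mean(xs)-tcp[0],"yaw",[np.degrees(-np.arctan(k[2])) for k in e],[k[3] for k in e])
E
```

```text
w4 width 0.043453753 centre-tcp -9.506941e-05 yaw [np.float32(1.0468469), np.float32(1.0959285)] [np.float64(0.0001764177162797824), np.float64(0.00038655487269909626)]
w5 width 0.044085443 centre-tcp 0.00012645125 yaw [np.float32(0.77320904), np.float32(1.4317211)] [np.float64(0.00019023801809470053), np.float64(0.0001350864628272387)]
w6 width 0.044537634 centre-tcp -9.471178e-05 yaw [np.float32(0.27478966), np.float32(1.406791)] [np.float64(0.005141288535595432), np.float64(0.00013330319206003512)]
```

The straightedge is centred on the TCP to within 0.2 mm, with a yaw of about 1.1–1.3° against 1.36° for the board. I'll set it down 6 mm short, regrip it 7 mm higher so the fingers clear the board top, then push it flush.

```bash
python3 -m inch '[[[0.02,0.02,-0.03],[0,0,0.003],0],[[0.02,0.02,-0.035],[0,0,0],0],[[0.0235,0.0219,-0.035],[0,0,0],0],[[0,0,-0.035],[0,0,0],0],[[0,0,-0.03],[0,0,0],0],[[0,0,-0.02],[0,0,0],0],[[0,0,-0.015],[0,0,0],0],[[0,0,-0.006],[0,0,0],0]]'
python3 -m inch '[[[0,0,-0.003],[0,0,0],0],[[0,0,0],[0,0,0],0],[[0,0,0],[0,0,0],0]]'
```

```text
t: 12.25
ee_pos: [0.54, 0.2452, 0.0205]
orientation: [[-0.027, 1.0, -0.002], [1.0, 0.027, -0.0], [-0.0, -0.002, -1.0]]
contact_force: [-0.5, 0.1, -1.2]
finger_gap: 0.146
grasp_force: 59.9
t: 12.55
ee_pos: [0.5409, 0.245, 0.0199]
orientation: [[-0.027, 1.0, 0.002], [1.0, 0.027, 0.0], [0.0, 0.002, -1.0]]
contact_force: [-0.4, -0.3, -1.9]
finger_gap: 0.149
grasp_force: 59.9
```

```bash
python3 -m inch '[[[0,0,-0.004],[0,0,0],0],[[0,0,-0.002],[0,0,0],0],[[0,0,-0.001],[0,0,0],0],[[0,0,0],[0,0,0],0],[[0,0,0],[0,0,0],0]]'
python3 -m inch '[[[0,0,-0.001],[0,0,0],0],[[0,0,-0.001],[0,0,0],0],[[0,0,0],[0,0,0],0],[[0,0,0],[0,0,0],0]]'
```

```text
t: 13.05
ee_pos: [0.5404, 0.2449, 0.0122]
orientation: [[-0.027, 1.0, -0.0], [1.0, 0.027, -0.0], [-0.0, -0.0, -1.0]]
contact_force: [-1.8, -0.5, 0.7]
finger_gap: 0.147
grasp_force: 60.3
t: 13.45
ee_pos: [0.5404, 0.2449, 0.0121]
orientation: [[-0.027, 1.0, 0.0], [1.0, 0.027, -0.0], [-0.0, 0.0, -1.0]]
contact_force: [-9.8, -4.0, 20.0]
finger_gap: 0.147
grasp_force: 63.2
```

```bash
python3 -m inch '[[[0,0,0.001],[0,0,0],0.22],[[0,0,0],[0,0,0],0.22],[[0,0,0.004],[0,0,0],0.22],[[0,0,0.005],[0,0,0],0.22],[[0,0,0],[0,0,0],0],[[0,0,0],[0,0,0],0],[[0,0,0],[0,0,0],0],[[0,0,0],[0,0,0],0]]' 30
python3 -m inch '[[[0.002,0,0],[0,0,0],0],[[0.001,0,0],[0,0,0],0],[[0.001,0,0],[0,0,0],0],[[0,0,0],[0,0,0],0],[[0,0,0],[0,0,0],0]]'
```

```text
t: 14.25
ee_pos: [0.5409, 0.245, 0.0211]
orientation: [[-0.027, 1.0, 0.001], [1.0, 0.027, 0.0], [0.0, 0.001, -1.0]]
contact_force: [-2.2, -0.9, 7.4]
finger_gap: 0.157
grasp_force: 31.3
t: 14.75
ee_pos: [0.5436, 0.2452, 0.0211]
orientation: [[-0.027, 1.0, -0.002], [1.0, 0.027, 0.0], [0.0, -0.002, -1.0]]
contact_force: [-9.4, -0.2, 12.8]
finger_gap: 0.153
grasp_force: 31.9
```

```bash
python3 -m inch '[[[0.001,0,0],[0,0,0],0],[[0.001,0,0],[0,0,0],0],[[0,0,0],[0,0,0],0],[[0,0,0],[0,0,0],0]]'
python3 -m inch '[[[0.001,0,0],[0,0,0],0],[[0.001,0,0],[0,0,0],0],[[0,0,0],[0,0,0],0],[[0,0,0],[0,0,0],0]]'
```

```text
t: 15.15
ee_pos: [0.5456, 0.2452, 0.0211]
orientation: [[-0.027, 1.0, -0.002], [1.0, 0.027, 0.0], [0.0, -0.002, -1.0]]
contact_force: [-9.6, 0.1, 12.0]
finger_gap: 0.153
grasp_force: 31.9
t: 15.55
ee_pos: [0.5476, 0.2453, 0.0211]
orientation: [[-0.027, 1.0, -0.002], [1.0, 0.027, 0.0], [0.0, -0.002, -1.0]]
contact_force: [-9.3, -0.7, 12.5]
finger_gap: 0.152
grasp_force: 31.9
```

```bash
for i in 1; do :; done
python3 -m inch '[[[0.001,0,0],[0,0,0],0],[[0,0,0],[0,0,0],0],[[0,0,0],[0,0,0],0]]'
python3 -m inch '[[[0.001,0,0],[0,0,0],0],[[0,0,0],[0,0,0],0],[[0,0,0],[0,0,0],0]]'
```

```text
t: 15.85
ee_pos: [0.548, 0.2453, 0.0211]
orientation: [[-0.027, 1.0, -0.003], [1.0, 0.027, 0.0], [0.0, -0.003, -1.0]]
contact_force: [-11.4, -0.9, 13.7]
finger_gap: 0.153
grasp_force: 32.2
t: 16.15
ee_pos: [0.5482, 0.2454, 0.0211]
orientation: [[-0.027, 1.0, -0.005], [1.0, 0.027, -0.0], [-0.0, -0.005, -1.0]]
contact_force: [-16.5, -1.0, 18.3]
finger_gap: 0.155
grasp_force: 32.5
```

```bash
python3 -m inch '[[[-0.001,0,0],[0,0,0],0.35],[[0,0,0],[0,0,0],0.35],[[0,0,0],[0,0,0],0.35],[[0,0,0.02],[0,0,0],0.35],[[0,0,0.04],[0,0,0],0.35],[[0,0,0.05],[0,0,0],0.35],[[0,0,0.05],[0,0,0],0.35],[[-0.03,0,0.04],[0,0,0],0.35]]'
python3 -m inch '[[[-0.03,-0.03,0],[0,0,0],0.2],[[0,-0.02,0],[0,0,0],0.2],[[0,0,0],[0,0,0],0.2],[[0,0,0],[0,0,0],0.2]]'
python3 - <<'E'
from h import *
v=wrist();t=cams.camera("top");pickle.dump(v,open("pics/w7.pkl","wb"));pickle.dump(t,open("pics/t7.pkl","wb"))
cv2.imwrite("pics/w7.png",v["frame"]);print(board(v)[1])
E
```

```text
t: 16.95
ee_pos: [0.5211, 0.2444, 0.2226]
orientation: [[-0.025, 1.0, 0.004], [1.0, 0.025, 0.001], [0.001, 0.004, -1.0]]
contact_force: [0.6, 0.9, 1.4]
finger_gap: 0.35
grasp_force: 0.0
t: 17.35
ee_pos: [0.4898, 0.1949, 0.2201]
orientation: [[-0.026, 1.0, 0.0], [1.0, 0.026, 0.0], [0.0, 0.0, -1.0]]
contact_force: [-0.1, -0.3, -0.2]
finger_gap: 0.201
grasp_force: 0.0
((0.6248956322669983, 0.24569588899612427), (0.11087976396083832, 0.15918231010437012), 1.4927328824996948)
```

View pics/w7.png

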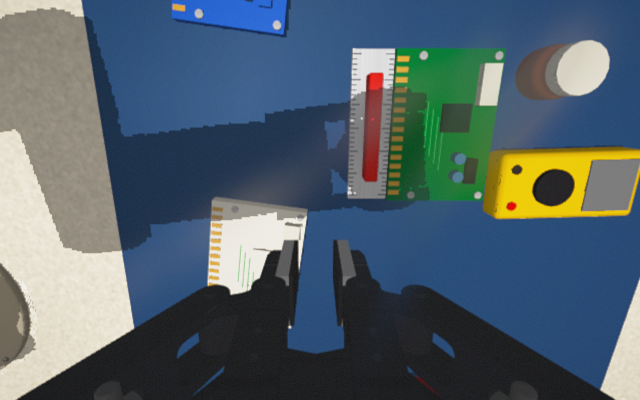

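The straightedge lies along the gold edge (columns 348–395, rows 48–197), level with the board's ends (rows 48–200). I'll check the numbers.

Run:
```python
from h import *
c=load("w7");hs=cv2.cvtColor(c["frame"],cv2.COLOR_BGR2HSV)
L=np.array([[330+np.flatnonzero(hs[y,330:372,1]<40)[0]-.5,y] for y in range(54,193)]);P=plane(c,L,.008)[:,:2]
vx,vy,x,y=cv2.fitLine(P.astype(np.float32),cv2.DIST_HUBER,0,.001,.001).ravel();print("far edge x@.244",x+(.244-y)*vx/vy,"yaw",np.degrees(-np.arctan(vx/vy)))
R=np.array([[378+np.flatnonzero(hs[y,378:420,1]>60)[0]-.5,y] for y in range(54,193)]);P=plane(c,R,.008)[:,:2]
vx,vy,x,y=cv2.fitLine(P.astype(np.float32),cv2.DIST_HUBER,0,.001,.001).ravel();print("near edge x@.244",x+(.244-y)*vx/vy,"yaw",np.degrees(-np.arctan(vx/vy)))
b,r=board(c);q=cv2.boxPoints(r);print(q.round(4).tolist())
g=rib(c,(355,390,60,195));print("rib",cv2.minAreaRect(plane(c,g,.032)[:,:2].astype(np.float32)))
```

```text
far edge x@.244 0.52591866 yaw 1.351733
near edge x@.244 0.5596663 yaw 11.066597
[[0.5673999786376953, 0.3237999975681305], [0.5715000033378601, 0.1647000014781952], [0.6823999881744385, 0.16760000586509705], [0.6782000064849854, 0.32670000195503235]]
rib ((0.5464295148849487, 0.24434354901313782), (0.016004646196961403, 0.1074768677353859), 1.5589416027069092)
```

The straightedge's far edge is at 0.526, which is 44 mm before the board edge at 0.5695. Its yaw is 1.35°, the same as the board's, and it is centred in y within 1 mm. Now I'll shut the drawer.

```bash
python3 -m inch '[[[-0.0098,-0.0325,0],[0,0,-0.017],0.4],[[-0.0098,-0.0325,0],[0,0,-0.017],0.4],[[-0.0098,-0.0325,0],[0,0,-0.017],0.4],[[-0.0098,-0.0325,0],[0,0,-0.017],0.4],[[-0.0098,-0.0325,0],[0,0,-0.017],0.4],[[-0.0098,-0.0325,0],[0,0,-0.017],0.4],[[-0.0098,-0.0325,0],[0,0,-0.017],0.4],[[-0.0098,-0.0325,0],[0,0,-0.017],0.4]]'
python3 -m inch '[[[-0.0098,-0.0325,0],[0,0,-0.017],0.4],[[-0.0098,-0.0325,0],[0,0,-0.017],0.4],[[-0.0098,-0.0325,0],[0,0,-0.017],0.4],[[-0.0098,-0.0325,0],[0,0,-0.017],0.4],[[0,0,0],[0,0,0],0.4],[[0,0,0],[0,0,0],0.4]]'
python3 - <<'E'
from h import *
v=wrist();pickle.dump(v,open("pics/w8.pkl","wb"))
cv2.imwrite("pics/w8.png",v["frame"]);print(proj(v,[[.3724,-.1957,.058]]))
E
```

```text
t: 18.25
ee_pos: [0.411, -0.066, 0.2199]
orientation: [[0.109, 0.994, 0.0], [0.994, -0.109, 0.0], [0.0, 0.0, -1.0]]
contact_force: [1.3, -0.4, -0.8]
finger_gap: 0.406
grasp_force: 0.0
t: 18.85
ee_pos: [0.3721, -0.1951, 0.2197]
orientation: [[0.177, 0.984, -0.0], [0.984, -0.177, 0.001], [0.001, -0.0, -1.0]]
contact_force: [-0.4, -0.5, -0.6]
finger_gap: 0.4
grasp_force: 0.0
[[315.08683552 182.07549511]]
```

View pics/w8.png

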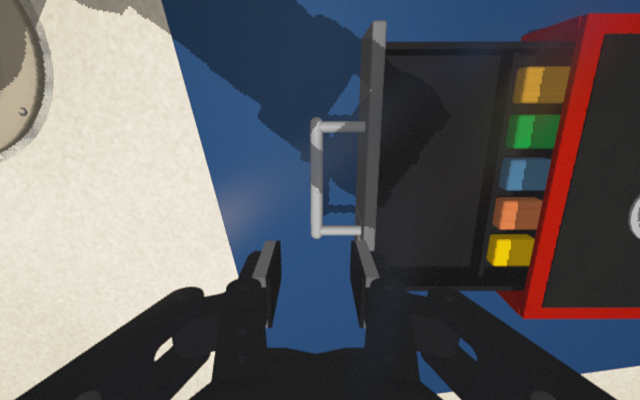

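The bar is at (317,178), matching the predicted (315,182). I'll pinch it and push.

```bash
python3 -m inch '[[[0,0,-0.04],[0,0,0],0.4],[[0,0,-0.04],[0,0,0],0.4],[[0,0,-0.04],[0,0,0],0.4],[[0,0,-0.03],[0,0,0],0.4],[[0,0,-0.018],[0,0,0],0.4],[[0,0,-0.009],[0,0,0],0.4],[[0,0,0],[0,0,0],0.4],[[0,0,0],[0,0,0],0.4]]' 40
python3 -m inch '[[[0,0,0],[0,0,0],0],[[0,0,0],[0,0,0],0],[[0,0,0],[0,0,0],0],[[0,0,0],[0,0,0],0],[[0.0098,-0.0018,0],[0,0,0],0],[[0.0098,-0.0018,0],[0,0,0],0],[[0.0098,-0.0018,0],[0,0,0],0],[[0.0098,-0.0018,0],[0,0,0],0]]'
python3 -m inch '[[[0.0098,-0.0018,0],[0,0,0],0],[[0.0098,-0.0018,0],[0,0,0],0],[[0.0098,-0.0018,0],[0,0,0],0],[[0.0098,-0.0018,0],[0,0,0],0],[[0.0098,-0.0018,0],[0,0,0],0],[[0.0098,-0.0018,0],[0,0,0],0],[[0.0098,-0.0018,0],[0,0,0],0],[[0.0098,-0.0018,0],[0,0,0],0]]'
python3 -m inch '[[[0.0098,-0.0018,0],[0,0,0],0],[[0.004,-0.0007,0],[0,0,0],0],[[0.004,-0.0007,0],[0,0,0],0],[[0,0,0],[0,0,0],0],[[0,0,0],[0,0,0],0]]'
```

```text
t: 19.7
ee_pos: [0.3724, -0.1951, 0.0437]
orientation: [[0.175, 0.985, 0.001], [0.985, -0.175, -0.001], [-0.001, 0.001, -1.0]]
contact_force: [0.6, 1.1, 0.6]
finger_gap: 0.399
grasp_force: 0.0
t: 20.5
ee_pos: [0.4116, -0.2024, 0.0439]
orientation: [[0.176, 0.984, 0.001], [0.984, -0.176, -0.0], [-0.0, 0.001, -1.0]]
contact_force: [-0.8, 2.9, 6.7]
finger_gap: 0.125
grasp_force: 39.2
t: 21.3
ee_pos: [0.4899, -0.2163, 0.0439]
orientation: [[0.176, 0.984, 0.001], [0.984, -0.176, 0.0], [0.001, 0.0, -1.0]]
contact_force: [-0.8, 3.9, 6.1]
finger_gap: 0.122
grasp_force: 39.1
t: 21.8
ee_pos: [0.5079, -0.2195, 0.044]
orientation: [[0.176, 0.984, 0.002], [0.984, -0.176, 0.0], [0.0, 0.002, -1.0]]
contact_force: [3.0, 4.8, 3.7]
finger_gap: 0.121
grasp_force: 39.5
```

```bash
python3 -m inch '[[[0.004,-0.0007,0],[0,0,0],0],[[0.004,-0.0007,0],[0,0,0],0],[[0,0,0],[0,0,0],0],[[0,0,0],[0,0,0],0]]'
python3 -m inch '[[[0.002,-0.0004,0],[0,0,0],0],[[0.002,-0.0004,0],[0,0,0],0],[[0,0,0],[0,0,0],0],[[0,0,0],[0,0,0],0]]'
python3 -m inch '[[[0.002,-0.0004,0],[0,0,0],0],[[0,0,0],[0,0,0],0],[[0,0,0],[0,0,0],0]]'
```

```text
t: 22.2
ee_pos: [0.5159, -0.2209, 0.0439]
orientation: [[0.176, 0.984, 0.002], [0.984, -0.176, 0.0], [0.0, 0.002, -1.0]]
contact_force: [2.4, 4.0, 4.7]
finger_gap: 0.126
grasp_force: 39.5
t: 22.6
ee_pos: [0.5197, -0.2216, 0.044]
orientation: [[0.176, 0.984, 0.002], [0.984, -0.176, 0.0], [0.001, 0.002, -1.0]]
contact_force: [1.2, 4.8, 5.6]
finger_gap: 0.119
grasp_force: 39.6
t: 22.9
ee_pos: [0.5217, -0.2219, 0.044]
orientation: [[0.176, 0.984, 0.001], [0.984, -0.176, 0.0], [0.001, 0.001, -1.0]]
contact_force: [0.8, 4.5, 6.0]
finger_gap: 0.119
grasp_force: 39.6
```

```bash
python3 -m inch '[[[0.002,-0.0004,0],[0,0,0],0],[[0.001,-0.0002,0],[0,0,0],0],[[0,0,0],[0,0,0],0],[[0,0,0],[0,0,0],0]]'
python3 -m inch '[[[0.002,-0.0004,0],[0,0,0],0],[[0,0,0],[0,0,0],0],[[0,0,0],[0,0,0],0]]'
python3 -m inch '[[[0.001,-0.0002,0],[0,0,0],0],[[0,0,0],[0,0,0],0],[[0,0,0],[0,0,0],0]]'
```

```text
t: 23.3
ee_pos: [0.5232, -0.2222, 0.0439]
orientation: [[0.176, 0.984, -0.002], [0.984, -0.176, 0.002], [0.001, -0.003, -1.0]]
contact_force: [-8.3, 5.9, 10.5]
finger_gap: 0.123
grasp_force: 40.3
t: 23.6
ee_pos: [0.5232, -0.2221, 0.0439]
orientation: [[0.175, 0.984, -0.008], [0.985, -0.175, 0.003], [0.002, -0.008, -1.0]]
contact_force: [-19.3, 7.2, 18.9]
finger_gap: 0.119
grasp_force: 41.3
t: 23.9
ee_pos: [0.5233, -0.2222, 0.0438]
orientation: [[0.175, 0.984, -0.01], [0.985, -0.175, 0.004], [0.002, -0.011, -1.0]]
contact_force: [-25.6, 8.8, 24.0]
finger_gap: 0.124
grasp_force: 41.8
```

The drawer has hit its stop: x holds at 0.5232 while the force rises. Next I'll release, rise and verify.

```bash
python3 -m inch '[[[-0.003,0.0006,0],[0,0,0],0.38],[[0,0,0],[0,0,0],0.38],[[0,0,0],[0,0,0],0.38],[[0,0,0.02],[0,0,0],0.38],[[0,0,0.04],[0,0,0],0.38],[[0,0,0.05],[0,0,0],0.38],[[0,0,0.05],[0,0,0],0.38],[[-0.02,0,0.04],[0,0,0],0.38]]'
python3 -m inch '[[[-0.05,0.01,0],[0,0,0],0.38],[[-0.05,0.01,0],[0,0,0],0.38],[[0,0,0],[0,0,0],0.38],[[0,0,0],[0,0,0],0.38]]'
python3 - <<'E'
from h import *
t=cams.camera("top");s=cams.camera("scene")
a=t["frame"][80:240,220:520];b=s["frame"][120:330,130:430]
cv2.imwrite("pics/f.png",np.vstack([cv2.resize(a,(560,299)),cv2.resize(b,(420,294))[:, :] if 0 else cv2.copyMakeBorder(cv2.resize(b,(420,294)),0,0,0,140,cv2.BORDER_CONSTANT)]))
E
```

```text
t: 24.7
ee_pos: [0.5052, -0.2233, 0.2459]
orientation: [[0.175, 0.985, 0.003], [0.985, -0.175, -0.002], [-0.001, 0.003, -1.0]]
contact_force: [0.7, 0.3, 0.8]
finger_gap: 0.379
grasp_force: 0.0
t: 25.1
ee_pos: [0.406, -0.2037, 0.2437]
orientation: [[0.177, 0.984, 0.001], [0.984, -0.177, -0.001], [-0.001, 0.002, -1.0]]
contact_force: [-0.5, -0.5, 0.7]
finger_gap: 0.376
grasp_force: 0.0
```

View pics/f.png

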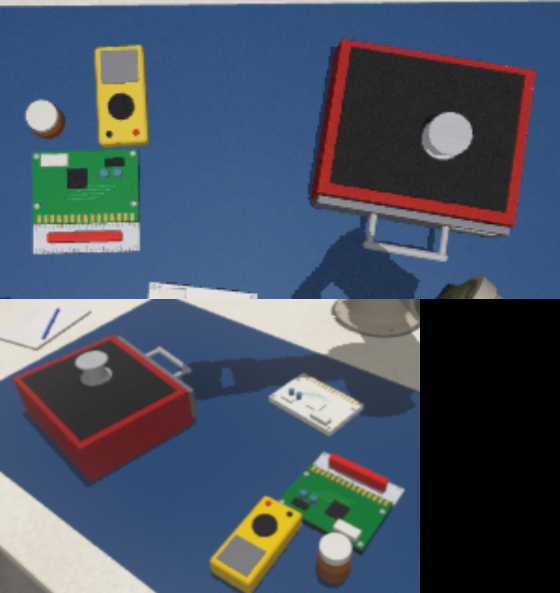

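Both views show the drawer shut, the straightedge flush and centred on the gold edge, and the multimeter, jar and spool where they started.

```bash
python3 -c "
from station import bot
print(bot.job_done())"
```

```text
the job is handed in; nothing more can be done
None
```

I handed the job in at about 25 s: the straightedge lies flush and centred on the green board's gold-contact edge, the drawer is shut against its stop, and the multimeter, jar and spool look undisturbed; no verdict was returned.

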